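# Lock a sample carousel with its transport pin

### The arm

A 6-joint arm with a two-finger parallel gripper is mounted at the origin on the work surface; the furniture and walls round the work are solid. World frame = base frame: x ahead of the robot, y to its left, z up, the work surface at z = 0. Lengths are in m, angles in rad, forces in N, time in s.
With the tool pointing down it reaches from about 0.3 to 0.875 m from the base axis. Payload 6.4 kg.
Tool frame: the origin (TCP) lies at the very end of the fingers, on their centre line; the grasp point (between the pads) lies 19 mm behind it (bot.grip_point_offset is the distance from the TCP to the grasp point, in m); z points along the fingers, y is the line along which they close (so a half turn about z gives the same grasp; the last joint's range is limited). The gripper opens to 88 mm and grips with 3 to 60 N. Pads are 18 mm wide; open, the fingers measure 123 mm over their backs; the gripper's body (75 mm by 187 mm) begins 45 mm behind the grasp point.
Start: joints at [-1.323, 0.181, 1.607, -0, 1.354, -0.206], TCP at [0.252, -0.517, 0.211] pointing down, gripper open.
Joint ranges: [-2.99, 2.99], [-0.89, 2.07], [0.3, 2.58], [-1.14, 4.28], [0, 2.63], [-3.12, 3.12]. Speed limits (rad/s): [2.57, 2.57, 3.01, 3.14, 3.14, 3.14].

### API

Orientations are given as a unit quaternion [x, y, z, w].
In Python, from workcell import bot gives the robot as it stands.
- The arm moves only by the tool arm_command, never from a script. Its argument "commands" is one flat list of numbers, 7 for each row, row after row: the closure, from 0 (fully open) to 1 (shut), then the shift along the tool's x, y, z in cm, then the turn, a rotation vector about the tool's x, y, z in degrees. In form: [grip, tx, ty, tz, ax, ay, az, grip, tx, ty, tz, ax, ay, az, ...]. A call has exactly 10 rows; each row is the pose to reach, as a shift and turn from the pose commanded when the call began, along the tool's axes at that moment; what a row does not reach only later rows make up. A row lasts 1/12 s, in which the tool goes at most 41.7 mm and 7.16 degrees, less where a joint would pass 70% of its speed; a pose out of reach is approached as far as the arm can. A call with a gripper value outside its range is refused whole. The fingers move at their own pace and stop on an object; "grip_force" is the grip in N (left out, the last holds). Time passes only in rows, so rows that repeat a pose let the fingers close, or fill a call up. It gives the time, the measured TCP pose, the force, the opening and the grip force at its end, in the units of the state.
- bot.get_obs(): the state, without advancing time (a new reading comes with each control period).
- bot.camera(name): name is "scene" or "side" or "wrist"; returns a dict with "color" (384x512x3 uint8, blue, green, red), "range_z" (384x512 float32, m along the optical axis (not along the pixel's ray), 0 where there is no reading), "intrinsics" (3x3 intrinsics, pixels), "dist_coeffs" ([k1, k2, p1, p2, k3] as OpenCV has them; the pictures are not rectified), "extrinsics" (4x4, takes a point from camera to world coordinates). Camera axes: x right, y down, z forward; pixel columns grow to the right and rows downward; lengths in m; the calibration is good to about 2 mm. A picture is of the moment at which its call begins.
- bot.sign_off(): hands the job in; it is judged then, once.
The state is a dict: "clock": time; "qpos": joint angles; "joint_vel": joint speeds; "joint_torque": joint torques, N m; "tool_pos": TCP position; "tool_rot": TCP orientation; "ft_force": force on the tool from outside, world axes, zero at the start; "torque": the same for the moment, N m; "gripper_width": opening from 0.0 (shut) to 1.0 (fully open); "gripper_force": force on a finger pad.
Only numpy, scipy, OpenCV 4.12 (cv2) and the standard library are available. Lean on these libraries where they do the work, as an engineer would, in place of code of your own. Each camera call takes 0.05 s, during which the arm holds its last target. There are 200 camera calls.

### The job

Lock the sample carousel for transport: turn the blue wheel by its black knob until the hole in its metal ear lies over the hole in the white base, red marks in line. Then take the red-handled locking pin from its stand and push it down through both parts until its collar rests on the ear, and let go of it. Leave the other things on the bench where they are.

Things in the scene. Friction and masses are not known exactly. Their poses are not given: they have to be found in the camera images.
- changer_base: fixed base of the sample changer. Origin on the bench (z = 0) on the wheel's upright turning axis, z up. Black housing under a white round plate, 150 mm wide, 22 to 34 mm high. A white pad, 50 x 50 mm, stands out along the base's -x and carries the base hole 90 mm from the axis, with a red line outward from it. Place and yaw vary
- base_hole (a point): centre of the base hole at the pad's upper face, 34 mm above the bench; the hole is 14 mm wide, goes through the 12 mm pad, free space of 22 mm below; axes as the base's
- carousel (a joint): turn of the blue wheel about the upright axis, rad, counter-clockwise from above positive, limits -1.5 to 1.5; 0 when the ear hole lies exactly over the base hole (red lines in one). Starts between 0.45 and 1.1. Light friction (0.05 N m): it stays where it is left
- ear_hole (a point): centre of the ear's hole at its upper face, 46 mm above the bench. The blue wheel is a disc 140 mm wide, 10 mm thick, top 46 mm high; its aluminium ear is 40 mm wide, 10 mm thick, with a 14 mm through hole 90 mm from the axis and a red line outward from it; 2 mm gap to the pad below. Frame turns with the wheel: -x points from the axis to the hole, z up
- knob_top (a point): centre of the top face of the wheel's upright black round knob, 84 mm above the bench; the knob is 20 mm wide and stands 38 mm above the wheel (lowest 3 mm a 25 mm wide steel washer), 55 mm from the axis, across from the ear; fixed to the wheel; frame turns with the wheel, +x points outward from the axis
- pin: loose locking pin, about 90 g, upright at first in its stand. Origin at the tip, z up along the pin. Steel shaft 10 mm wide and 36 mm long, tapered to 4 mm over the lowest 10 mm; above it a steel collar 24 mm wide, 5 mm thick, its underside 36 mm above the origin; above it a round red handle 20 mm wide from 41 to 81 mm above the origin
- pin_stand: fixed grey block, 70 x 70 x 40 mm tall, origin at the centre of its underside on the bench; the pin stands in its central upright hole (14 mm wide, through) with the collar on its top face; its place and yaw vary
- beaker: bystander, leave alone: the empty clear beaker, 60 mm wide, 79 mm tall; origin at the centre of its underside
- flask: bystander, leave alone: the stoppered conical flask with green contents, 64 mm wide, 100 mm tall; origin at the centre of its underside
- red_box: bystander, leave alone: the red box, 85 x 92 x 38 mm; origin at the centre of its underside
- tape: bystander, leave alone: the roll of tan tape, 96 mm wide, 25 mm tall; origin at the centre of its underside
Not all that is in view belongs to the job. Of the things that look like the pin, take the one that is nearest to the robot's base at the start.

How it is judged:
At the end, for the whole second after the job is handed in: The pin stands upright (within 0.15 rad) and at rest through the ear and the base: its tip is within 5 mm of both hole axes and 20 to 28 mm below the pad's upper face (24 mm when the collar rests on the ear), and the wheel is within 0.07 rad of its mark (horizontal distance between pin and ear_hole below 0.005 m and horizontal distance between pin and base_hole below 0.005 m and z of pin in the frame of base_hole between -0.028 and -0.02 m and angle between pin's own z axis and vertical below 0.15 rad and value of joint carousel between -0.07 and 0.07 rad and linear speed of pin below 0.02 m/s); the robot touches nothing.
It fails at once if the empty clear beaker is moved more than 30 mm (distance of beaker from where it was at the start of the episode above 0.03 m).
It fails at once if the stoppered conical flask with green contents is moved more than 30 mm (distance of flask from where it was at the start of the episode above 0.03 m).
It fails at once if the red box is moved more than 30 mm (distance of red_box from where it was at the start of the episode above 0.03 m).
It fails at once if the roll of tan tape is moved more than 30 mm (distance of tape from where it was at the start of the episode above 0.03 m).
It also fails if it takes over 64 s, if anything falls off the work surface, if the arm or the gripper's body presses on something with over 40 N, if the wrist force passes 120 N, or if a joint passes its speed limit or range.

## Working session

There is one attempt and no reset: what is moved stays moved. The work goes in short steps, Python scripts to look and compute and a tool call to move; the robot and the scene stay as the last step left them, time stands still between calls to the robot, and variables do not carry over. Pictures are saved under pics/ and viewed, at most 10 in all, crops included, and the job is handed in when it is done.

Besides the shell and the picture viewer there is one more tool, called after "Emit:" by a JSON object that holds its "fn" and its "kwargs", one argument or row to a line. arm_command: Moves the arm, as the interface text tells. Its arguments: {"type":"object","properties":{"commands":{"type":"array"},"grip_force":{"type":"number"}},"required":["commands"]}

```bash
mkdir -p pics
cat > h.py <<'E'
import numpy as np, cv2
from workcell import bot
from scipy.spatial.transform import Rotation as R
def ray(c,px):
    u=cv2.undistortPoints(np.array(px,float).reshape(-1,1,2),c["intrinsics"],np.array(c["dist_coeffs"],float)).reshape(-1,2)
    d=np.c_[u,np.ones(len(u))]@c["extrinsics"][:3,:3].T
    return c["extrinsics"][:3,3],d
def plane(c,px,z):
    o,d=ray(c,px); return o+d*((z-o[2])/d[:,2])[:,None]
def depthpts(c,px):
    u=cv2.undistortPoints(np.array(px,float).reshape(-1,1,2),c["intrinsics"],np.array(c["dist_coeffs"],float)).reshape(-1,2)
    z=np.array([c["range_z"][int(round(y)),int(round(x))] for x,y in px])
    return (np.c_[u,np.ones(len(u))]*z[:,None])@c["extrinsics"][:3,:3].T+c["extrinsics"][:3,3]
E
python3 - <<'E'
from h import *
ims=[]
for n in("scene","side"):
    c=bot.camera(n); np.save(f"{n}.npy",c,allow_pickle=True); cv2.imwrite(f"pics/{n}0.png",c["color"]); print(n,c["extrinsics"].round(3).tolist())
o=bot.get_obs();print(o)
E
```

```text
scene [[0.801, -0.369, 0.472, -0.126], [-0.599, -0.49, 0.634, -0.906], [-0.002, -0.79, -0.613, 0.94], [0.0, 0.0, 0.0, 1.0]]
side [[0.995, -0.053, 0.079, 0.401], [-0.095, -0.614, 0.784, -0.978], [0.007, -0.788, -0.616, 0.844], [0.0, 0.0, 0.0, 1.0]]
{'clock': 0.1, 'qpos': array([-1.32328075e+00,  1.81480581e-01,  1.60782894e+00, -1.76927087e-05,
        1.35379998e+00, -2.06299369e-01]), 'joint_vel': array([ 0.00151118, -0.00089127, -0.00139249, -0.00088119, -0.00052498,
       -0.00166429]), 'joint_torque': array([ 6.53948064e-04, -4.34824204e+01, -3.42697191e+01,  7.04753911e-02,
        3.40560183e-02, -3.75014383e-05]), 'tool_pos': array([ 0.25196699, -0.51631014,  0.21053069]), 'tool_rot': array([ 9.74366054e-01,  2.24967148e-01, -2.42642645e-05, -7.58088634e-04]), 'ft_force': array([-0.03962883,  0.52921869,  0.00577238]), 'torque': array([ 0.05675856, -0.05922756, -0.03088763]), 'gripper_force': 0.0, 'gripper_width': 1.0028445800560883}
```

View pics/scene0.png

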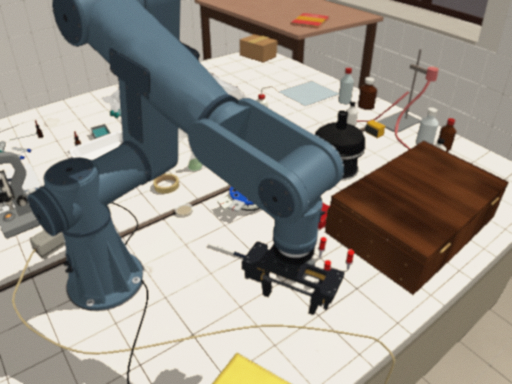

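View pics/side0.png

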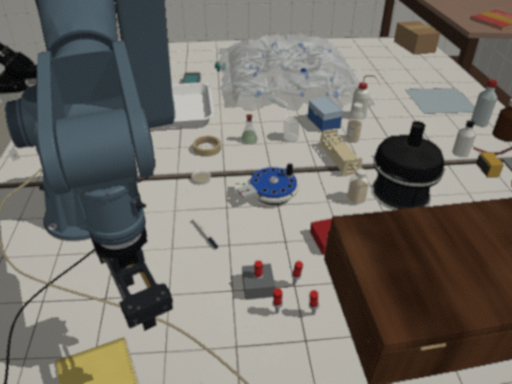

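Run:
```python
from h import *
c=np.load("side.npy",allow_pickle=True).item(); im=c["color"]
a=cv2.resize(im[150:215,215:325],None,fx=5,fy=5,interpolation=cv2.INTER_CUBIC)
b=cv2.resize(im[250:320,225:335],None,fx=5,fy=5,interpolation=cv2.INTER_CUBIC)[:270]
cv2.imwrite("pics/zoom.png",np.vstack([a,b]))
h=cv2.cvtColor(im,cv2.COLOR_BGR2HSV)
red=((h[...,0]<6)|(h[...,0]>174))&(h[...,1]>150)&(h[...,2]>90)
n,l,s,ce=cv2.connectedComponentsWithStats(red.astype(np.uint8))
for i in range(1,n):
    if s[i,4]>15:
        p=depthpts(c,[ce[i]])[0]; print("red",s[i],ce[i].round(1),p.round(3),np.hypot(*p[:2]).round(3))
bl=(abs(h[...,0].astype(int)-115)<12)&(h[...,1]>150); bl[:160]=0;bl[210:]=0
ys,xs=np.where(bl);P=depthpts(c,np.c_[xs,ys]);P=P[(abs(P[:,2]-.046)<.006)]
print("blue",len(P),P.mean(0),P.min(0),P.max(0))
print(depthpts(c,[(289,167),(289,169),(245,187),(240,185),(258,283)]).round(3))
```

```text
red [492  19  15   6  32] [499.1  22.1] [1.924 1.183 0.149] 2.258
red [489  80   7   4  18] [492.4  81.4] [1.418 0.397 0.179] 1.473
red [360  84   6   4  16] [362.6  85.2] [0.942 0.468 0.137] 1.052
red [312 220  19  28 284] [322.1 230.2] [ 0.659 -0.17   0.037] 0.681
red [255 262   7  14  82] [258.2 268.2] [ 0.475 -0.319  0.078] 0.572
red [294 262   8  14  72] [297.8 268.3] [ 0.565 -0.326  0.075] 0.652
red [274 289   8  15  91] [277.4 295.6] [ 0.509 -0.399  0.077] 0.646
red [311 291   6  15  76] [313.7 297.9] [ 0.585 -0.412  0.077] 0.716
blue 662 [0.55239556 0.02922689 0.04556203] [ 0.48974429 -0.03378652  0.04076992] [0.62143918 0.09998821 0.0518418 ]
[[ 0.604  0.056  0.081]
 [ 0.604  0.056  0.074]
 [ 0.471  0.02   0.044]
 [ 0.458  0.044  0.033]
 [ 0.474 -0.332  0.042]]
```

View pics/zoom.png

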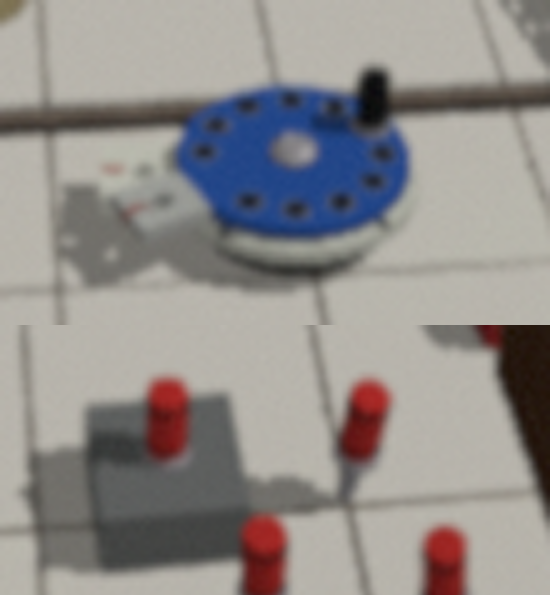

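```bash
cat >> h.py <<'E'
def rel(t,yaw_dir=None,o=None):
    """shift in tool axes (cm) from measured TCP to world target t"""
    o=o or bot.get_obs(); r=R.from_quat(o["tool_rot"]); s=r.inv().apply(np.array(t)-o["tool_pos"])*100
    y=r.apply([0,1,0]); print("tcp",o["tool_pos"].round(4),"clock",round(o["clock"],2),"tool y az deg",np.degrees(np.arctan2(y[1],y[0])).round(1),"q",o["qpos"].round(2),"shift cm",s.round(2)); return s
E
python3 - <<'E'
from h import *
c=np.load("side.npy",allow_pickle=True).item()
print("hub",plane(c,[(273.6,179.6)],.049).round(4))
e=plane(c,[(248,190)],.046);k=plane(c,[(290,165)],.084);p=plane(c,[(243.6,184),(237.4,183.6)],.034)
print("ear",e,"knob",k,"base hole, line",p)
h=np.array([.5545,.031]); 
for q in (e[0],k[0],p[0],p[1]): d=q[:2]-h; print(np.hypot(*d),np.degrees(np.arctan2(d[1],d[0])))
w=bot.camera("wrist"); cv2.imwrite("pics/w0.png",w["color"])
o=bot.get_obs(); T=R.from_quat(o["tool_rot"]).as_matrix()
print("cam in tool",T.T@(w["extrinsics"][:3,3]-o["tool_pos"]),(T.T@w["extrinsics"][:3,:3]).round(2).tolist(),w["intrinsics"][0])
rel([.53,-.06,.25])
E
```

```text
hub [[0.5572 0.0412 0.049 ]]
ear [[0.47815079 0.00277368 0.046     ]] knob [[0.60768902 0.06233192 0.084     ]] base hole, line [[0.46857488 0.04686533 0.034     ]
 [0.45033663 0.05036025 0.034     ]]
0.08139979775836347 -159.7106361787105
0.061731363188872276 30.500958349045433
0.0873775416329895 169.53865069974438
0.10594728518791718 169.47091080060983
cam in tool [ 0.08152717  0.00041858 -0.17308005] [[-0.0, -0.95, -0.32], [1.0, -0.0, -0.0], [0.0, -0.32, 0.95]] [294.08611097   0.         255.47900198]
tcp [ 0.252  -0.5164  0.2107] clock 0.15 tool y az deg -64.0 q [-1.32  0.18  1.61 -0.    1.35 -0.21] shift cm [ 45.   -28.83  -3.89]
```

Run:
```python
from h import *
rel([.475,-.30,.24]); rel([.55,.03,.24])
```

```text
tcp [ 0.252  -0.5164  0.2107] clock 0.15 tool y az deg -64.0 q [-1.32  0.18  1.61 -0.    1.35 -0.21] shift cm [29.53 -9.67 -2.91]
tcp [ 0.252  -0.5164  0.2107] clock 0.15 tool y az deg -64.0 q [-1.32  0.18  1.61 -0.    1.35 -0.21] shift cm [ 50.74 -36.05  -2.88]
```

Emit:
{"fn": "arm_command", "kwargs": {
  "commands": [0,3.7,-1.2,-0.5,0,0,0,0,7.4,-2.4,-1,0,0,0,0,11.1,-3.6,-1.5,0,0,0,0,14.8,-4.8,-2,0,0,0,0,18.5,-6,-2.5,0,0,0,0,22.2,-7.3,-2.9,0,0,0,0,26,-8.5,-2.9,0,0,0,0,29.5,-9.7,-2.9,0,0,0,0,29.5,-9.7,-2.9,0,0,0,0,29.5,-9.7,-2.9,0,0,0]
}}

```text
clock: 0.98
tool_pos: [0.4756, -0.2987, 0.24]
tool_rot: [0.974, 0.227, -0.0, -0.0]
ft_force: [0.2, -0.1, 1.1]
gripper_width: 0.998
gripper_force: 0.0
```

Run:
```python
from h import *
w=bot.camera("wrist"); np.save("w1.npy",w,allow_pickle=True); cv2.imwrite("pics/w1.png",w["color"])
im=w["color"];h=cv2.cvtColor(im,cv2.COLOR_BGR2HSV)
red=((h[...,0]<6)|(h[...,0]>174))&(h[...,1]>150)&(h[...,2]>90)
n,l,s,ce=cv2.connectedComponentsWithStats(red.astype(np.uint8))
for i in range(1,n):
    if s[i,4]>60: p=depthpts(w,[ce[i]])[0]; print(s[i],ce[i].round(1),p.round(3))
rel([.55,.03,.24])
```

```text
[325  51  31  30 418] [340.4  64.8] [ 0.626 -0.342  0.021]
[336 150  20  28 311] [345.8 164.1] [ 0.522 -0.414  0.02 ]
[255 160  16  21 261] [262.7 170.8] [ 0.477 -0.307  0.084]
[322 200  12  24 245] [327.8 211.7] [ 0.45  -0.428  0.02 ]
tcp [ 0.4747 -0.2999  0.24  ] clock 1.03 tool y az deg -63.9 q [-0.77  0.13  1.61 -0.    1.41  0.34] shift cm [ 2.128e+01 -2.631e+01 -1.000e-02]
```

View pics/w1.png

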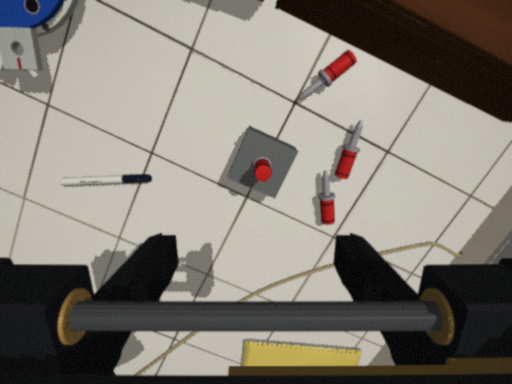

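Emit:
{"fn": "arm_command", "kwargs": {
  "commands": [0,2.4,-2.9,0,0,0,0,0,4.8,-5.8,0,0,0,0,0,7.2,-8.7,0,0,0,0,0,9.6,-11.8,0,0,0,0,0,12,-14.8,0,0,0,0,0,14.4,-17.8,0,0,0,0,0,16.8,-20.8,0,0,0,0,0,19.2,-23.8,0,0,0,0,0,21.3,-26.3,0,0,0,0,0,21.3,-26.3,0,0,0,0]
}}

```text
clock: 1.87
tool_pos: [0.5512, 0.0327, 0.2402]
tool_rot: [0.974, 0.226, 0.0, -0.001]
ft_force: [0.1, 0.0, -0.1]
gripper_width: 0.999
gripper_force: 0.0
```

Run:
```python
from h import *
w=np.load("w1.npy",allow_pickle=True).item(); im=w["color"];h=cv2.cvtColor(im,cv2.COLOR_BGR2HSV)
red=((h[...,0]<6)|(h[...,0]>174))&(h[...,1]>120)&(h[...,2]>60)
red[:,:245]=0;red[:,285:]=0;red[:150]=0;red[190:]=0
ys,xs=np.where(red);P=depthpts(w,np.c_[xs,ys]);t=P[P[:,2]>.082];print("pin top",len(P),len(t),t.mean(0),t.min(0),t.max(0),P[:,2].max())
c=np.load("side.npy",allow_pickle=True).item()
print("side pin top",plane(c,[(225+168/5,250+(389-325)/5)],.085))
# stand top
g=np.mgrid[120:205,215:305].reshape(2,-1);P=depthpts(w,np.c_[g[1],g[0]]);t=P[abs(P[:,2]-.04)<.006]
r=cv2.minAreaRect((t[:,:2]*1000).astype(np.float32));print("stand",r,t[:,2].mean())
w=bot.camera("wrist"); np.save("w2.npy",w,allow_pickle=True); cv2.imwrite("pics/w2.png",w["color"])
rel([.55,.03,.24])
```

```text
pin top 308 222 [ 0.47496309 -0.30828386  0.08487152] [ 0.46542126 -0.31786108  0.08225045] [ 0.4841411  -0.29912481  0.08704048] 0.08704047768297535
side pin top [[ 0.47703533 -0.30943019  0.085     ]]
stand ((474.218994140625, -308.75018310546875), (70.58301544189453, 70.23383331298828), 1.7603260278701782) 0.040060348183370204
tcp [0.5508 0.0302 0.2401] clock 1.92 tool y az deg -63.9 q [-0.16  0.11  1.63 -0.    1.4   0.95] shift cm [-0.08 -0.01  0.01]
```

View pics/w2.png

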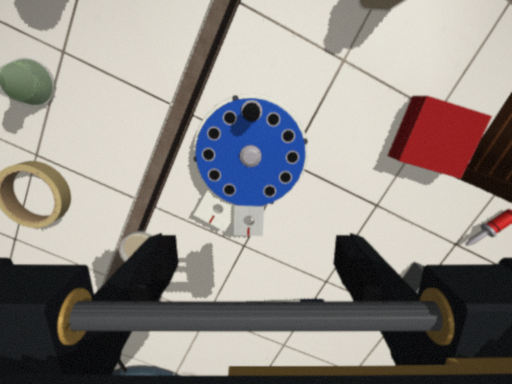

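Run:
```python
from h import *
w=np.load("w2.npy",allow_pickle=True).item(); im=w["color"];h=cv2.cvtColor(im,cv2.COLOR_BGR2HSV)
# disc axis: depth points at z=.046, blue
bl=(abs(h[...,0].astype(int)-113)<15)&(h[...,1]>130)&(h[...,2]>60)
ys,xs=np.where(bl); P=plane(w,np.c_[xs,ys],.046); m=np.hypot(*(P[:,:2]-P[:,:2].mean(0)).T)<.09
hull=cv2.convexHull((P[m,:2]*1000).astype(np.float32)); el=cv2.fitEllipse(hull); print("disc",el, cv2.minEnclosingCircle(hull))
ax=np.array(el[0])/1000
red=((h[...,0]<10)|(h[...,0]>170))&(h[...,1]>90); red[:205]=0; red[245:]=0; red[:,:195]=0; red[:,265:]=0
n,l,s,ce=cv2.connectedComponentsWithStats(red.astype(np.uint8))
for i in range(1,n):
    print("red",s[i],ce[i])
    for z in(.034,.046):
        d=plane(w,[ce[i]],z)[0,:2]-ax; print(z,np.hypot(*d),np.degrees(np.arctan2(d[1],d[0])))
D=depthpts(w,[(251,y) for y in range(98,124,3)]);print(D.round(4))
g=np.mgrid[90:130,235:270].reshape(2,-1);P=depthpts(w,np.c_[g[1],g[0]]);t=P[P[:,2]>.079];k=t.mean(0);d=k[:2]-ax
print("knob",len(t),k,t.min(0),t.max(0),np.hypot(*d),np.degrees(np.arctan2(d[1],d[0])))
print("hole px",plane(w,[(249,220)],.046),plane(w,[(217,208)],.034), "hub",plane(w,[(250.5,156)],.049))
cv2.imwrite("pics/w2z.png",cv2.resize(im[85:245,185:320],None,fx=3.7,fy=3.7,interpolation=cv2.INTER_CUBIC))
```

```text
disc ((555.8097534179688, 42.58452606201172), (136.61778259277344, 137.37142944335938), 68.22538757324219) ((556.1359252929688, 42.51852798461914), 69.20614624023438)
red [209 216   5   7  12] [211.16666667 219.08333333]
0.034 0.10836912952135025 175.41618976500152
0.046 0.10284568678562672 174.8756836569295
red [247 228   3   8  13] [247.76923077 231.61538462]
0.034 0.11265677448085447 -155.9797461234175
0.046 0.10678531332570716 -155.8969275561633
[[0.6184 0.0714 0.046 ]
 [0.6154 0.0699 0.0501]
 [0.6135 0.0683 0.0835]
 [0.6106 0.067  0.082 ]
 [0.6078 0.0656 0.0836]
 [0.605  0.0642 0.0826]
 [0.6022 0.0629 0.0841]
 [0.5993 0.0615 0.0836]
 [0.5931 0.0592 0.0447]]
knob 264 [0.60630305 0.06488932 0.09247675] [0.59578074 0.05547838 0.08078609] [0.62451593 0.07430764 0.41352624] 0.05520033430856845 23.832851229702282
hole px [[0.4747963  0.00500357 0.046     ]] [[0.46669736 0.05060143 0.034     ]] hub [[0.55562761 0.04169322 0.049     ]]
```

View pics/w2z.png

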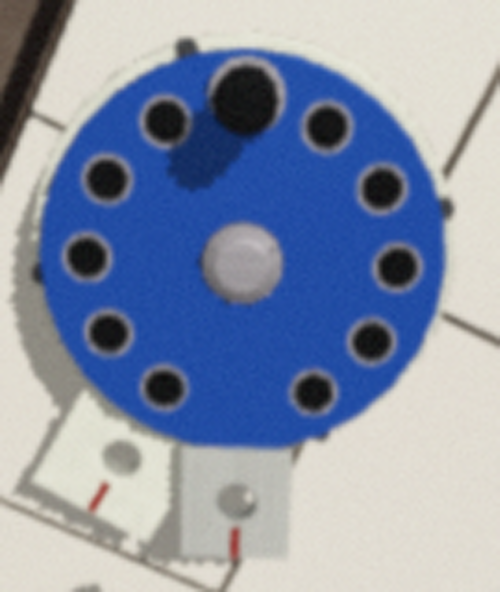

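Emit:
{"fn": "arm_command", "kwargs": {
  "commands": [0.3,2.2,-0.2,2,0,0,0,0.3,4.4,-0.4,5,0,0,0,0.4,6.5,-0.6,9,0,0,0,0.4,6.5,-0.6,12,0,0,0,0.4,6.5,-0.6,15,0,0,0,0.4,6.5,-0.6,17,0,0,0,0.4,6.5,-0.6,18,0,0,0,0.4,6.5,-0.6,18.7,0,0,0,0.4,6.5,-0.6,18.7,0,0,0,0.4,6.5,-0.6,18.7,0,0,0]
}}

```text
clock: 2.75
tool_pos: [0.6075, 0.0622, 0.0545]
tool_rot: [0.975, 0.224, 0.001, 0.0]
ft_force: [0.4, -0.5, 0.2]
gripper_width: 0.6
gripper_force: 0.0
```

Run:
```python
from h import *
rel([.6063,.0645,.053]); print(bot.get_obs()["gripper_width"],bot.get_obs()["ft_force"])
a=np.array([.556,.0422])
```

```text
tcp [0.6075 0.0622 0.0545] clock 2.75 tool y az deg -64.1 q [-0.09  0.44  1.62 -0.    1.08  1.03] shift cm [-0.01 -0.26  0.15]
0.6004497774259598 [ 0.43290111 -0.51872076  0.23153889]
```

Emit:
{"fn": "arm_command", "kwargs": {
  "commands": [0.4,0,0,0,0,0,0,0.6,0,0,0,0,0,0,1,0,0,0,0,0,0,1,0,0,0,0,0,0,1,0,0,0,0,0,0,1,0,0,0,0,0,0,1,0,0,0,0,0,0,1,0,0,0,0,0,0,1,0,0,0,0,0,0,1,0,0,0,0,0,0],
  "grip_force": 8
}}

```text
clock: 3.58
tool_pos: [0.6068, 0.0635, 0.0535]
tool_rot: [0.974, 0.225, 0.0, -0.0]
ft_force: [0.4, 1.2, 2.8]
gripper_width: 0.217
gripper_force: 8.0
```

Run:
```python
from h import *
rel([.6063,.0645,.053]); o=bot.get_obs();print(o["gripper_width"],o["gripper_force"],o["ft_force"])
w=bot.camera("side"); cv2.imwrite("pics/s1.png",cv2.resize(w["color"][110:230,190:350],None,fx=4,fy=4))
# arc: rotate tool with wheel; shifts in the tool frame
a=np.array([.556,.0422]); k=np.array([.6063,.0645]); Rt=R.from_quat(o["tool_rot"])
for i,t in enumerate(np.linspace(0,-28.9,8)):
    p=a+R.from_euler("z",t,degrees=True).as_matrix()[:2,:2]@(k-a)-k
    print(round(t,1),(Rt.inv().apply([*p,0])*100).round(2))
```

```text
tcp [0.6068 0.0635 0.0535] clock 3.58 tool y az deg -64.0 q [-0.09  0.44  1.63  0.    1.08  1.03] shift cm [-0.   -0.11  0.05]
0.2168363614581839 8.00012469291687 [0.38601994 1.21870102 2.78367719]
0.0 [0. 0. 0.]
-4.1 [-0.03  0.4  -0.  ]
-8.3 [-0.09  0.79 -0.  ]
-12.4 [-0.17  1.17 -0.  ]
-16.5 [-0.28  1.55 -0.  ]
-20.6 [-0.42  1.93 -0.  ]
-24.8 [-0.59  2.29 -0.  ]
-28.9 [-0.78  2.63 -0.  ]
```

Emit:
{"fn": "arm_command", "kwargs": {
  "commands": [1,-0.03,0.4,0,0,0,4.1,1,-0.09,0.79,0,0,0,8.3,1,-0.17,1.17,0,0,0,12.4,1,-0.28,1.55,0,0,0,16.5,1,-0.42,1.93,0,0,0,20.6,1,-0.59,2.29,0,0,0,24.8,1,-0.78,2.63,0,0,0,28.9,1,-0.78,2.63,0,0,0,28.9,1,-0.78,2.63,0,0,0,28.9,1,-0.78,2.63,0,0,0,28.9]
}}

```text
clock: 4.47
tool_pos: [0.6103, 0.0361, 0.0534]
tool_rot: [1.0, -0.025, -0.001, 0.0]
ft_force: [-5.1, 0.7, 4.5]
gripper_width: 0.215
gripper_force: 8.0
```

Run:
```python
from h import *
o=bot.get_obs();print(o["gripper_width"],o["gripper_force"],o["ft_force"],o["torque"]); rel([.6108,.0374,.053])
w=bot.camera("wrist"); np.save("w3.npy",w,allow_pickle=True)
c=bot.camera("side")["color"]
cv2.imwrite("pics/s2.png",np.hstack([cv2.resize(w["color"],(400,300)),cv2.resize(c[140:220,215:321],(400,300),interpolation=cv2.INTER_CUBIC)]))
```

```text
0.2146518240608213 8.00052523612976 [-5.06652151  0.69665017  4.48317166] [ 0.25177973  0.70243328 -0.03932025]
tcp [0.6103 0.0361 0.0534] clock 4.47 tool y az deg -92.9 q [-0.13  0.44  1.62 -0.    1.08  1.49] shift cm [ 0.04 -0.13  0.04]
```

View pics/s2.png

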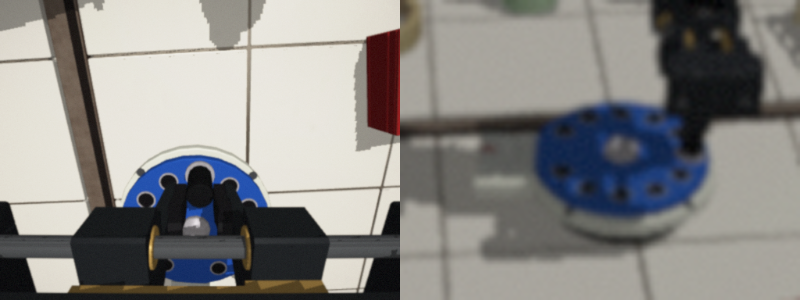

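Emit:
{"fn": "arm_command", "kwargs": {
  "commands": [0.4,0,0,0,0,0,0,0.4,0,0,0,0,0,0,0.4,0,0,0,0,0,0,0.4,0,0,-2,0,0,0,0.4,0,0,-5,0,0,0,0.4,-1,0,-9,0,0,0,0.4,-3,0,-12.5,0,0,0,0.4,-5,0,-16,0,0,0,0.4,-6,0,-18.7,0,0,0,0.4,-6,0,-18.7,0,0,0]
}}

```text
clock: 5.4
tool_pos: [0.5532, 0.0392, 0.2474]
tool_rot: [1.0, -0.025, 0.005, 0.001]
ft_force: [0.9, 0.2, 0.0]
gripper_width: 0.602
gripper_force: 0.0
```

```bash
cat > chk.py <<'E'
from h import *
import sys
w=bot.camera("wrist"); im=w["color"];h=cv2.cvtColor(im,cv2.COLOR_BGR2HSV)
bl=(abs(h[...,0].astype(int)-113)<15)&(h[...,1]>130)&(h[...,2]>60)
ys,xs=np.where(bl); P=plane(w,np.c_[xs,ys],.046); m=np.hypot(*(P[:,:2]-[.556,.042]).T)<.09
hull=cv2.convexHull((P[m,:2]*1000).astype(np.float32)); el=cv2.fitEllipse(hull); print("disc",el)
ax=np.array(el[0])/1000
red=((h[...,0]<10)|(h[...,0]>170))&(h[...,1]>90)
n,l,s,ce=cv2.connectedComponentsWithStats(red.astype(np.uint8))
for i in range(1,n):
    for z in(.034,.046):
        d=plane(w,[ce[i]],z)[0,:2]-ax
        if s[i,4]>3 and np.hypot(*d)<.125: print("red",s[i],ce[i],z,np.hypot(*d),np.degrees(np.arctan2(d[1],d[0])))
uv=np.mgrid[0:384,0:512].reshape(2,-1);P=depthpts(w,np.c_[uv[1],uv[0]]);P=P[(abs(P[:,2]-.084)<.005)&(np.hypot(*(P[:,:2]-ax).T)<.075)]
k=P.mean(0);d=k[:2]-ax;print("knob",len(P),k,np.hypot(*d),np.degrees(np.arctan2(d[1],d[0])))
q=np.argwhere(bl); x0,y0=q[:,1].min(),q[:,0].min()
cx,cy=[int(v) for v in sys.argv[2:4]] if len(sys.argv)>3 else (256,200)
cv2.imwrite(sys.argv[1],cv2.resize(im[max(0,cy-80):cy+80,cx-80:cx+80],None,fx=3.5,fy=3.5,interpolation=cv2.INTER_CUBIC))
rel([.475,-.3085,.20])
E
python3 chk.py pics/w4.png 256 190
```

```text
disc ((555.967529296875, 42.3759765625), (136.93087768554688, 137.08993530273438), 97.06787872314453)
red [246 231   2   7  13] [246.53846154 234.23076923] 0.034 0.11171011580708033 172.68888190404888
red [246 231   2   7  13] [246.53846154 234.23076923] 0.046 0.1058526117559182 172.65473954394525
knob 242 [0.6101902  0.03522379 0.08373998] 0.05469233590221791 -7.514159391189022
tcp [0.5528 0.0391 0.2443] clock 5.45 tool y az deg -92.9 q [-0.14  0.1   1.63 -0.    1.4   1.48] shift cm [-6.06 35.11  4.42]
```

View pics/w4.png

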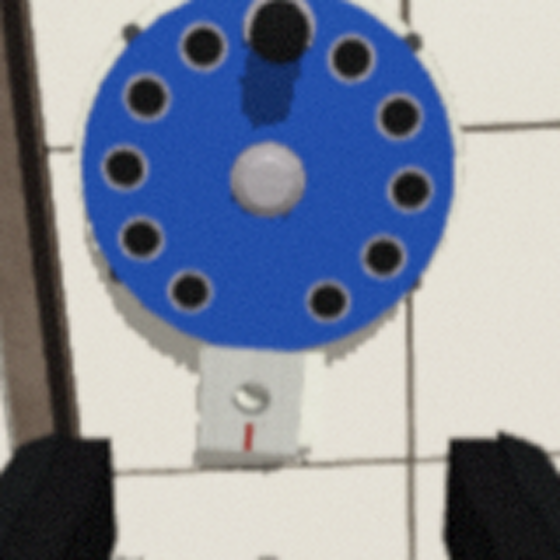

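Run:
```python
from h import *
w4=bot.camera("wrist"); w2=np.load("w2.npy",allow_pickle=True).item()
ax=np.array([.556,.0424]); uv=np.mgrid[0:384,0:512].reshape(2,-1)
for n,w in(("w2",w2),("now",w4)):
    P=depthpts(w,np.c_[uv[1],uv[0]])
    for th in(175,):
        d=np.radians(th);u=np.array([np.cos(d),np.sin(d)]);v=np.array([-u[1],u[0]])
        Q=P[:,:2]-ax; a=Q@u;b=Q@v
        for lab,zz in(("pad",.034),("ear",.046)):
            s=(abs(P[:,2]-zz)<.0045)&(a>.076)&(a<.118)&(abs(b)<.08)
            print(n,lab,s.sum(),"a",a[s].min().round(4),a[s].max().round(4),"b pct",np.percentile(b[s],[0,1,3,50,97,99,100]).round(4), "z",P[s,2].mean().round(4))
            for lo in(.08,.09,.1,.108):
                t=s&(a>lo)&(a<lo+.008)
                if t.sum(): print("   ",lo,b[t].min().round(4),b[t].max().round(4),t.sum())
```

```text
w2 pad 873 a 0.076 0.1159 b pct [-0.0244 -0.024  -0.0231 -0.0007  0.0241  0.0253  0.051 ] z 0.034
    0.08 -0.0242 0.05 170
    0.09 -0.0242 0.0252 158
    0.1 -0.0243 0.0253 189
    0.108 -0.0244 0.0257 178
w2 ear 455 a 0.0761 0.108 b pct [0.0212 0.0231 0.0252 0.0451 0.0672 0.0689 0.0712] z 0.046
    0.08 0.0226 0.0712 161
    0.09 0.0284 0.0667 125
    0.1 0.0345 0.0512 38
    0.108 0.0382 0.0382 1
now pad 194 a 0.0761 0.1151 b pct [-0.0244 -0.0243 -0.0242  0.02    0.0251  0.0253  0.0254] z 0.0341
    0.08 -0.0243 0.0254 39
    0.09 -0.01 0.0244 57
    0.1 0.0174 0.0249 30
    0.108 0.0163 0.0253 34
now ear 635 a 0.076 0.1132 b pct [-0.0234 -0.0233 -0.0221 -0.0036  0.015   0.016   0.0166] z 0.0459
    0.08 -0.0234 0.0166 136
    0.09 -0.0234 0.0156 128
    0.1 -0.0232 0.0158 145
    0.108 -0.0231 0.0148 88
```

Emit:
{"fn": "arm_command", "kwargs": {
  "commands": [0.4,2,-0.1,2,0,0,0,0.4,4,-0.2,5,0,0,0,0.4,6,-0.26,9,0,0,0,0.4,6,-0.26,12,0,0,0,0.4,6,-0.26,15,0,0,0,0.4,6,-0.26,17,0,0,0,0.4,6,-0.26,18.7,0,0,0,0.4,6,-0.26,18.7,0,0,0,0.7,6,-0.26,18.7,0,0,0,1,6,-0.26,18.7,0,0,0]
}}

```text
clock: 6.33
tool_pos: [0.6115, 0.0388, 0.0532]
tool_rot: [1.0, -0.025, -0.0, -0.0]
ft_force: [-0.1, 0.1, 0.2]
gripper_width: 0.471
gripper_force: 0.0
```

Emit:
{"fn": "arm_command", "kwargs": {
  "commands": [1,0,0,0,0,0,0,1,0,0,0,0,0,0,1,0,0,0,0,0,0,1,0,0,0,0,0,0,1,0,0,0,0,0,0,1,0,0,0,0,0,0,1,0,0,0,0,0,0,1,0,0,0,0,0,0,1,0,0,0,0,0,0,1,0,0,0,0,0,0]
}}

```text
clock: 7.17
tool_pos: [0.6123, 0.0386, 0.0544]
tool_rot: [1.0, -0.025, 0.001, 0.0]
ft_force: [0.8, -0.8, 5.8]
gripper_width: 0.211
gripper_force: 8.0
```

Emit:
{"fn": "arm_command", "kwargs": {
  "commands": [0.4,0,0,0,0,0,0,0.4,0,0,0,0,0,0,0.4,0,0,0,0,0,0,0.4,0,0,-2,0,0,0,0.4,0,0,-5,0,0,0,0.4,-1,0,-9,0,0,0,0.4,-3,0,-12.5,0,0,0,0.4,-5,0,-16,0,0,0,0.4,-6,0,-18.7,0,0,0,0.4,-6,0,-18.7,0,0,0]
}}

```text
clock: 8.0
tool_pos: [0.5527, 0.0421, 0.2469]
tool_rot: [1.0, -0.025, 0.005, 0.0]
ft_force: [1.4, -0.2, 0.4]
gripper_width: 0.601
gripper_force: 0.0
```

```bash
python3 chk.py pics/w5.png 256 190
cat > pad.py <<'E'
from h import *
w=bot.camera("wrist"); ax=np.array([.556,.0424]); uv=np.mgrid[0:384,0:512].reshape(2,-1)
P=depthpts(w,np.c_[uv[1],uv[0]]); d=np.radians(175.3);u=np.array([np.cos(d),np.sin(d)]);v=np.array([-u[1],u[0]])
Q=P[:,:2]-ax; a=Q@u;b=Q@v
for lab,zz in(("pad",.034),("ear",.046)):
    s=(abs(P[:,2]-zz)<.0045)&(a>.08)&(a<.108)&(abs(b)<.035); p=np.percentile(b[s],[1,99]);print(lab,p,p.mean())
E
python3 pad.py
```

```text
disc ((555.831787109375, 42.3238525390625), (136.83201599121094, 137.2160186767578), 82.46228790283203)
red [252 231   2   7  10] [252.3 233.7] 0.034 0.11117071088422578 175.41107621455603
red [252 231   2   7  10] [252.3 233.7] 0.046 0.10532862647208793 175.390081180202
knob 248 [0.61055348 0.03768883 0.08374172] 0.05491764000587569 -4.841494475471269
tcp [0.5525 0.042  0.2439] clock 8.05 tool y az deg -92.9 q [-0.14  0.1   1.63  0.    1.4   1.48] shift cm [-6.   35.4   4.36]
pad [-0.02482476  0.02488596] 3.0602310966817634e-05
ear [-0.01982287  0.01943321] -0.00019482811637211786
```

Emit:
{"fn": "arm_command", "kwargs": {
  "commands": [0.4,-0.6,3.6,0,0,0,0,0.4,-1.2,7.4,0,0,0,0,0.4,-1.8,11.3,0,0,0,0,0.4,-2.4,15.2,0,0,0,0,0.4,-3,19.2,1,0,0,0,0.4,-3.6,23.2,2,0,0,0,0.4,-4.4,27.2,3,0,0,0,0.4,-5.2,31.2,4,0,0,0,0.4,-6,34,5,0,0,0,0.4,-6,35.4,6,0,0,0]
}}

```text
clock: 8.93
tool_pos: [0.4709, -0.3115, 0.177]
tool_rot: [1.0, -0.027, -0.002, -0.001]
ft_force: [0.2, 0.6, -1.6]
gripper_width: 0.601
gripper_force: 0.0
```

Emit:
{"fn": "arm_command", "kwargs": {
  "commands": [0.4,0,0,0,0,0,0,0.4,0,0,0,0,0,0,0.4,0,0,2,0,0,0,0.4,0,0,4,0,0,0,0.4,0,0,6,0,0,0,0.4,0,0,8,0,0,0,0.4,0,0,8,0,0,0,0.4,0,0,8,0,0,0,0.4,0,0,8,0,0,0,0.4,0,0,8,0,0,0]
}}

```text
clock: 9.77
tool_pos: [0.4746, -0.3089, 0.102]
tool_rot: [1.0, -0.025, 0.001, 0.001]
ft_force: [-0.8, 0.4, -0.1]
gripper_width: 0.599
gripper_force: 0.0
```

Run:
```python
from h import *
rel([.475,-.308,.050])
w=bot.camera("wrist");P=np.mgrid[0:384,0:512].reshape(2,-1);P=depthpts(w,np.c_[P[1],P[0]])
t=P[(abs(P[:,2]-.085)<.004)&(np.hypot(P[:,0]-.475,P[:,1]+.3085)<.03)];print(len(t),t.mean(0),t.min(0),t.max(0))
```

```text
tcp [ 0.4746 -0.3089  0.102 ] clock 9.77 tool y az deg -92.9 q [-0.79  0.28  1.72  0.    1.14  0.83] shift cm [ 0.02 -0.1   5.2 ]
577 [ 0.47569035 -0.30851733  0.08461901] [ 0.4654681  -0.3179723   0.08105149] [ 0.48451839 -0.29879328  0.08704147]
```

Emit:
{"fn": "arm_command", "kwargs": {
  "commands": [0.4,0.05,-0.1,2,0,0,0,0.4,0.05,-0.1,4,0,0,0,0.4,0.05,-0.1,5.2,0,0,0,0.4,0.05,-0.1,5.2,0,0,0,0.7,0.05,-0.1,5.2,0,0,0,1,0.05,-0.1,5.2,0,0,0,1,0.05,-0.1,5.2,0,0,0,1,0.05,-0.1,5.2,0,0,0,1,0.05,-0.1,5.2,0,0,0,1,0.05,-0.1,5.2,0,0,0],
  "grip_force": 25
}}

```text
clock: 10.65
tool_pos: [0.4745, -0.308, 0.0491]
tool_rot: [1.0, -0.025, 0.0, 0.0]
ft_force: [-0.3, 0.6, 3.0]
gripper_width: 0.213
gripper_force: 25.0
```

Emit:
{"fn": "arm_command", "kwargs": {
  "commands": [1,0,0,0,0,0,0,1,0,0,0,0,0,0,1,0,0,-1,0,0,0,1,0,0,-2,0,0,0,1,0,0,-4,0,0,0,1,0,0,-6,0,0,0,1,0,0,-8,0,0,0,1,0,0,-9,0,0,0,1,0,0,-9,0,0,0,1,0,0,-9,0,0,0]
}}

```text
clock: 11.48
tool_pos: [0.4742, -0.3077, 0.1387]
tool_rot: [1.0, -0.025, 0.0, 0.0]
ft_force: [-0.1, -0.1, -1.6]
gripper_width: 0.211
gripper_force: 25.0
```

Run:
```python
from h import *
o=bot.get_obs();print(o["gripper_width"],o["gripper_force"],o["ft_force"]); rel([.4663,.0498,.16])
c=bot.camera("side"); im=c["color"]; h=cv2.cvtColor(im,cv2.COLOR_BGR2HSV)
w=bot.camera("wrist")
a=cv2.resize(im[205:305,215:315],(400,400),interpolation=cv2.INTER_CUBIC); b=cv2.resize(w["color"][120:320,156:356],(400,400),interpolation=cv2.INTER_CUBIC)
cv2.imwrite("pics/g1.png",np.hstack([a,b]))
P=np.mgrid[0:384,0:512].reshape(2,-1);P=depthpts(w,np.c_[P[1],P[0]])
r=R.from_quat(o["tool_rot"]);Q=r.inv().apply(P-o["tool_pos"]);hs=cv2.cvtColor(w["color"],cv2.COLOR_BGR2HSV).reshape(-1,3)
red=((hs[:,0]<8)|(hs[:,0]>172))&(hs[:,1]>110)&(np.hypot(Q[:,0],Q[:,1])<.03);print("red in tool",red.sum(),Q[red].min(0),Q[red].max(0),Q[red].mean(0))
m=(np.hypot(Q[:,0],Q[:,1])<.03)&(Q[:,2]>-.005)&(Q[:,2]<.06); print(m.sum(),Q[m].min(0),Q[m].max(0))
```

```text
0.21067864120966925 24.99517858028412 [-0.09568395 -0.11780029 -1.59683927]
tcp [ 0.4742 -0.3077  0.1387] clock 11.48 tool y az deg -92.9 q [-0.79  0.23  1.7   0.    1.21  0.84] shift cm [ -2.6  -35.67  -2.16]
red in tool 1738 [-0.00925841 -0.00955542 -0.04158784] [0.01025119 0.00979828 0.0037489 ] [ 0.00402598  0.00015747 -0.02682636]
454 [-0.00502099 -0.01137846 -0.00490417] [0.01182679 0.0113651  0.04430706]
```

View pics/g1.png

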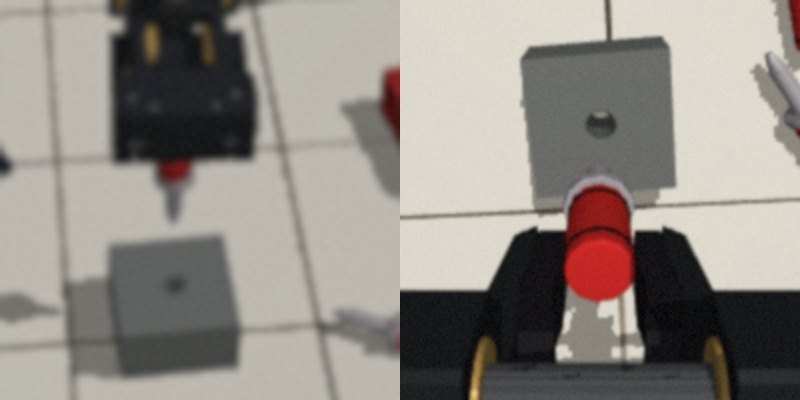

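Emit:
{"fn": "arm_command", "kwargs": {
  "commands": [1,-0.2,-3,-1,0,0,0,1,-0.5,-6.5,-2,0,0,0,1,-0.8,-10.3,-2,0,0,0,1,-1.1,-14.2,-2,0,0,0,1,-1.4,-18,-2,0,0,0,1,-1.7,-22,-2,0,0,0,1,-2,-26,-2,0,0,0,1,-2.3,-30,-2,0,0,0,1,-2.6,-33,-2,0,0,0,1,-2.7,-35.7,-2,0,0,0]
}}

```text
clock: 12.42
tool_pos: [0.4635, 0.0527, 0.1569]
tool_rot: [1.0, -0.025, -0.001, -0.0]
ft_force: [0.3, -0.2, -0.5]
gripper_width: 0.217
gripper_force: 25.0
```

Emit:
{"fn": "arm_command", "kwargs": {
  "commands": [1,0,0,0,0,0,0,1,0,0,0,0,0,0,1,0,0,1,0,0,0,1,0,0,2,0,0,0,1,0,0,3,0,0,0,1,0,0,4,0,0,0,1,0,0,5,0,0,0,1,0,0,5,0,0,0,1,0,0,5,0,0,0,1,0,0,5,0,0,0]
}}

```text
clock: 13.25
tool_pos: [0.4654, 0.0501, 0.1084]
tool_rot: [1.0, -0.025, 0.0, 0.0]
ft_force: [-0.4, 0.0, -0.6]
gripper_width: 0.213
gripper_force: 25.0
```

Run:
```python
from h import *
o=bot.get_obs();print(o["gripper_width"],o["gripper_force"],o["ft_force"]); rel([.4652,.0502,.055])
c=bot.camera("side"); w=bot.camera("wrist")
a=cv2.resize(c["color"][140:220,205:285],(400,400),interpolation=cv2.INTER_CUBIC); b=cv2.resize(w["color"][120:320,156:356],(400,400),interpolation=cv2.INTER_CUBIC)
cv2.imwrite("pics/g2.png",np.hstack([a,b]))
```

```text
0.21340609525259077 24.9985671043396 [-0.41110782  0.00258548 -0.55509913]
tcp [0.4654 0.0501 0.1084] clock 13.25 tool y az deg -92.9 q [-0.15  0.07  1.96 -0.    1.11  1.47] shift cm [-0.02 -0.01  5.34]
```

View pics/g2.png

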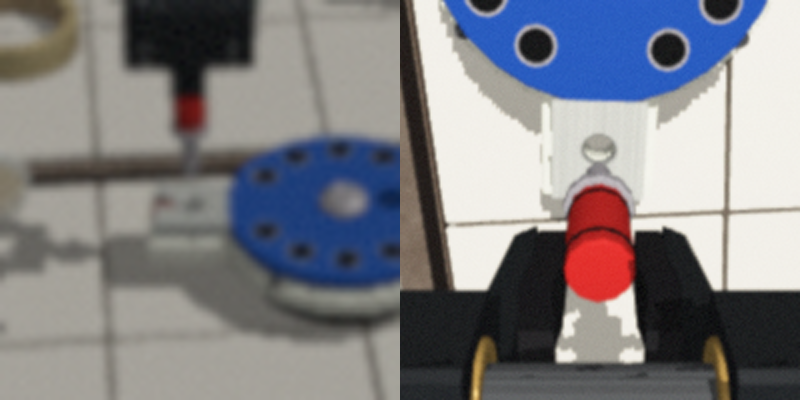

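Emit:
{"fn": "arm_command", "kwargs": {
  "commands": [1,0,0,0.4,0,0,0,1,0,0,0.8,0,0,0,1,0,0,1.2,0,0,0,1,0,0,1.6,0,0,0,1,0,0,2,0,0,0,1,0,0,2.4,0,0,0,1,0,0,2.8,0,0,0,1,0,0,3,0,0,0,1,0,0,3,0,0,0,1,0,0,3,0,0,0]
}}

```text
clock: 14.18
tool_pos: [0.4651, 0.0503, 0.0782]
tool_rot: [1.0, -0.025, -0.0, -0.0]
ft_force: [0.2, -0.6, -1.7]
gripper_width: 0.218
gripper_force: 25.0
```

Emit:
{"fn": "arm_command", "kwargs": {
  "commands": [1,0,0,0.3,0,0,0,1,0,0,0.6,0,0,0,1,0,0,0.9,0,0,0,1,0,0,1.2,0,0,0,1,0,0,1.5,0,0,0,1,0,0,1.8,0,0,0,1,0,0,2,0,0,0,1,0,0,2.2,0,0,0,1,0,0,2.3,0,0,0,1,0,0,2.3,0,0,0]
}}

```text
clock: 15.02
tool_pos: [0.4652, 0.0503, 0.0552]
tool_rot: [1.0, -0.025, -0.0, -0.0]
ft_force: [-0.5, 0.2, -1.4]
gripper_width: 0.214
gripper_force: 25.0
```

Emit:
{"fn": "arm_command", "kwargs": {
  "commands": [0.9,0,0,0.1,0,0,0,0.6,0,0,0,0,0,0,0.4,0,0,0,0,0,0,0.4,0,0,0,0,0,0,0.4,0,0,-1,0,0,0,0.4,0,0,-3,0,0,0,0.4,0,0,-6,0,0,0,0.4,0,0,-9,0,0,0,0.4,0,0,-12,0,0,0,0.4,0,0,-12,0,0,0]
}}

```text
clock: 15.85
tool_pos: [0.4691, 0.0498, 0.1822]
tool_rot: [1.0, -0.025, 0.005, 0.001]
ft_force: [0.4, -0.2, 1.0]
gripper_width: 0.601
gripper_force: 0.0
```

```bash
python3 - <<'E'
from h import *
o=bot.get_obs();print(o["gripper_width"],o["ft_force"],o["tool_pos"])
w=bot.camera("wrist");P=np.mgrid[0:384,0:512].reshape(2,-1);P=depthpts(w,np.c_[P[1],P[0]]);hs=cv2.cvtColor(w["color"],cv2.COLOR_BGR2HSV).reshape(-1,3)
red=((hs[:,0]<8)|(hs[:,0]>172))&(hs[:,1]>110)&(np.hypot(P[:,0]-.4663,P[:,1]-.0498)<.03)
t=P[red];z=np.percentile(t[:,2],98);t=t[t[:,2]>z-.005];print("top",z,t[:,2].mean(),t.mean(0),t.min(0),t.max(0))
c=bot.camera("side")
a=cv2.resize(c["color"][140:220,205:285],(400,400),interpolation=cv2.INTER_CUBIC); b=cv2.resize(w["color"][60:260,156:356],(400,400),interpolation=cv2.INTER_CUBIC)
cv2.imwrite("pics/g3.png",np.hstack([a,b]))
E
python3 pad.py
```

```text
0.6013539426453444 [ 0.44033949 -0.23178     1.04085103] [0.46909676 0.04983128 0.18222127]
top 0.09236319273006624 0.09201580807485615 [0.46627169 0.04965095 0.09201581] [0.4564127  0.02117216 0.08775981] [0.47515434 0.07607859 0.23673543]
pad [-0.02445676  0.02490151] 0.00022237073704255324
ear [-0.01928404  0.0200316 ] 0.00037377740230190235
```

```bash
python3 -c "
from workcell import bot
print(bot.sign_off())"
```

```text
the job is handed in; nothing more can be done
None
```

I turned the wheel onto its mark and pushed the pin through both holes. I then let go of it and handed the job in at about 16 s. The last camera check put the pin's top within 1 mm of the base hole axis, at seated height. The hand-in gave no pass or fail result.

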